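Check that a scooter brake lever stops short of the grip

TASK

A scooter handlebar is clamped in the inspection fixture. Check its brake lever: press the lever with the backs of the fingers in towards the grip until it comes up against its stop, keep it pressed there for a good second, then let it spring all the way back out and move clear. Do not grip the lever or put a finger between it and the grip, leave the thumb throttle and the grips alone, and do not disturb the loose things lying around.

Things in the scene. Friction and masses are not known exactly. Their poses are not given: they have to be found in the camera images.
- fixture: Aluminium fixture fixed to the bench: base plate 220 (x) by 200 (y) by 15 mm, a middle pillar (top 153 mm) clamping a level 22 mm scooter handlebar, 470 mm long along y, axis 135 mm above the bench. Origin: centre of the underside; z up, x from the lever's side of the bar to the rider's side. Brake lever on the -x side at the -y end; display (top 168 mm) and thumb throttle at the +y end.
- brake_lever (a joint): Brake lever: plain aluminium blade, 130 mm, ball end, swinging level about an upright pivot. 0 at rest (sprung out, tip farthest from the bar); grows as it is pressed towards the grip, anticlockwise seen from above; hard stop at 0.35 rad, blade then parallel to the bar, 24 mm short of the grip. At the press spot about 3.5 N to start, 10 N just before the stop; springs back by itself.
- lever_pivot (a point): The lever's pivot axis (upright), at the middle of the blade's height, 135 mm above the bench, 34 mm from the bar axis.
- lever_press (a point): Good spot to press: on the blade's outer face (away from the grip), mid height, 135 mm above the bench, 91 mm from the pivot; moves with the lever. That face is flat and upright, 16 mm high, from 42 to 120 mm along the blade. Its outward normal is the fixture's -x axis at the stop, and at rest 0.35 rad from it, turned towards +y. Within 50 mm outside it the space is clear down to 25 mm above the bench.
- lever_tip (a point): Centre of the 17 mm ball at the free end of the lever.
- throttle (a joint): Grey thumb paddle below the bar at the throttle grip; 0 at rest, grows when pressed; to be left alone.
- bottle: Bystander: white plastic bottle, 54 mm across, 145 mm tall, standing in front of the free end of the lever. Origin: centre of its underside.
- spare_grip: Bystander: black rubber grip standing on end behind the bar, 41 mm across, 125 mm tall. Origin: centre of its underside.
- driver: Bystander: screwdriver, 170 mm, lying in front of the fixture.
- spare_blade: Bystander: loose lever blade, 130 mm, lying on the bench in front of the fixture on the lever's side, 17 mm high.
- collar: Bystander: flat aluminium ring, 64 mm across, 9 mm high.
- cover: Bystander: black plastic switch cover, 55 by 36 by 20 mm, lying on the base plate behind the pillar.
- tape: Bystander: roll of tape, 90 mm across, 24 mm high.

How it is judged:
On the way:
1. the brake lever is pressed by the fingers right in to its stop (within 0.02 rad, about 2 mm) and kept there (value of joint brake_lever above 0.33 rad and contact force between the fingers and brake_lever above 2 N), for 0.8 s.
At the end, for the whole second after the job is handed in: The lever has been held by the fingers at its stop (joint above 0.33 rad) for at least 0.8 s and is back out at rest (below 0.03 rad); throttle untouched; every loose thing within 20 mm of where it was (value of joint brake_lever below 0.03 rad and velocity of joint brake_lever between -0.05 and 0.05 rad/s and value of joint throttle below 0.08 rad and distance of each of bottle, spare_grip, driver, spare_blade, collar, cover, tape from where it was at the start of the episode below 0.02 m).
It fails at once if the lever was gripped, or a finger was put between lever and grip (fingers on the side of the blade or ball end that faces the grip) (contact force between the fingers and brake_lever_c2 above 2 N or contact force between the fingers and brake_lever_c3 above 2 N).
It fails at once if one of the grips was pushed or squeezed by the fingers (contact force between the fingers and fixture_c0 above 3 N or contact force between the fingers and fixture_c1 above 3 N).
It fails at once if the thumb throttle was pressed (value of joint throttle above 0.12 rad).
It fails at once if a loose thing was moved by more than 20 mm, or lifted (distance of any of bottle, spare_grip, driver, spare_blade, collar, cover, tape from where it was at the start of the episode above 0.02 m).
It also fails if it takes over 42 s, if anything falls off the work surface, if the arm or the gripper's body presses on something with over 40 N, if the wrist force passes 120 N, or if a joint passes its speed limit or range.

ROBOT

A 7-joint arm with a two-finger parallel gripper is mounted at the origin on the work surface. World frame = base frame: x ahead of the robot, y to its left, z up, the work surface at z = 0. Lengths are in m, angles in rad, forces in N, time in s.
With the tool pointing down it reaches from about 0.4 to 0.85 m from the base axis. Payload 10.4 kg.
Tool frame: the origin (TCP) lies on the centre line of the jaws, within the pads' length; the fingertips stand 8 mm ahead of it and the grasp point (between the pads) lies 11 mm behind it (r.finger_overhang is the distance from the TCP to the fingertips, in m); z points along the fingers, y is the line along which they close (so a half turn about z gives the same grasp; the last joint's range is limited). The gripper opens to 87 mm and grips with 3 to 60 N. Pads are 19 mm wide; open, the fingers measure 117 mm over their backs; the gripper's body (75 mm by 190 mm) begins 51 mm behind the grasp point.
Start: joints at [1.188, 0.332, -0.065, 1.46, 0.022, 1.35, -0.088], TCP at [0.22, -0.585, 0.231] pointing down, gripper open.
Joint ranges: [-2.6, 2.6], [-0.5, 2.12], [-1.47, 1.34], [0.16, 2.42], [-1.27, 4.41], [0.06, 2.06], [-2.6, 2.6]. Speed limits (rad/s): [2.22, 2.22, 2.79, 2.79, 3.14, 3.14, 3.14].

INTERFACE

Orientations are given as a unit quaternion [x, y, z, w].
In Python, from bench import r, vision gives the robot as it stands.
- The arm moves only by the tool drive_tool, never from a script. Its argument "series" is a list of rows, each a list of 2 entries, a list of its own where there are three numbers: the shift along the world's x, y, z in cm, then the turn about the world's z in degrees. A call has exactly 10 rows; each row shifts and turns the commanded pose from where the row before left it; what a row does not reach is not made up. A row lasts 1/8 s, in which the tool goes at most 62.5 mm and 10.7 degrees, less where a joint would pass 70% of its speed; a pose out of reach is approached as far as the arm can. A call with a gripper value outside its range is refused whole. "hand" is the closure, from 0 (fully open) to 1 (shut), set as the call begins (left out, the last holds). The fingers move at their own pace and stop on an object; "newtons" is the grip in N (left out, the last holds). Time passes only in rows, so rows that do not move let the fingers close, or fill a call up. It gives the time, the measured TCP pose, the force, the opening and the grip force at its end, in the units of the state.
- r.read_state(): the state, without advancing time (a new reading comes with each control period).
- vision.camera(name): name is "side" or "top" or "wrist"; returns a dict with "color" (420x560x3 uint8, red, green, blue), "intrinsics" (3x3 intrinsics, pixels), "R" (3x3) and "t" (3): a world point X has camera coordinates R X + t; the wrist camera has in their place "mount" (4x4, takes a point from camera to tool coordinates, whose origin is the TCP and whose axes are the flange's). Camera axes: x right, y down, z forward; pixel columns grow to the right and rows downward; lengths in m; the calibration is good to about 2 mm. The wrist camera is an equidistant fisheye: a pixel r from the principal point sees the ray r / f radians off the axis. A picture is of the moment at which its call begins: read the wrist's pose just before it. There is no depth.
- r.close_job(): hands the job in; it is judged then, once.
The state is a dict: "time": time; "joint_positions": joint angles; "joint_vel": joint speeds; "joint_torque": joint torques, N m; "ee_pos": TCP position; "eef_rot": TCP orientation; "ft_force": force on the tool from outside, world axes, zero at the start; "torque": the same for the moment, N m; "width": finger opening in m; "grip_force": force on a finger pad.
Only numpy, scipy, OpenCV 4.12 (cv2) and the standard library are available. Lean on these libraries where they do the work, as an engineer would, in place of code of your own. Each camera call takes 0.05 s, during which the arm holds its last target. There are 200 camera calls.

## Working session

There is one attempt and no reset: what is moved stays moved. The work goes in short steps, Python scripts to look and compute and a tool call to move; the robot and the scene stay as the last step left them, time stands still between calls to the robot, and variables do not carry over. Pictures are saved under pics/ and viewed, at most 10 in all, crops included, and the job is handed in when it is done.

Besides the shell and the picture viewer there is one more tool, called in YAML: its name, and indented under it one key for each argument. drive_tool: Moves the arm, as the interface text tells. Its arguments: {"type":"object","properties":{"series":{"type":"array"},"hand":{"type":"number"},"newtons":{"type":"number"}},"required":["series"]}

```bash
mkdir -p pics; python3 - <<'E'
from bench import r, vision
import cv2,json
s=r.read_state(); print(s['time'],s['ee_pos'],s['eef_rot'],s['width'],s['ft_force'])
for n in("top","side"):
    c=vision.camera(n); cv2.imwrite(f"pics/{n}0.png",c["color"][:,:,::-1])
    print(n,c["intrinsics"].tolist(),c["R"].tolist(),c["t"].tolist())
E
```

```text
0.0 [ 0.21992922 -0.58463128  0.22975003] [ 9.83862992e-01  1.78922133e-01 -1.60565642e-04 -6.76014443e-04] 0.08720760678034103 [-0.07172901  0.19780594 -0.42354644]
top [[396.7571238879429, 0.0, 272.85116917120604], [0.0, 396.7571238879429, 209.7051703143415], [0.0, 0.0, 1.0]] [[-0.009399005787140036, -0.9999556907371033, -0.000524645305044013], [-0.9903304427453365, 0.00938115392194467, -0.1384110115667046], [0.13840980045516635, -0.0007813536814908672, -0.9903747354533967]] [0.002299927369260887, 0.5928729133998325, 0.823545156271663]
side [[425.4603554935962, 0.0, 283.0643497018688], [0.0, 425.4603554935962, 215.0585364801001], [0.0, 0.0, 1.0]] [[0.8615194898802113, -0.5076671991250746, 0.007627810239050569], [-0.37285985578432573, -0.6428035564831973, -0.669162996374609], [0.34461528767748073, 0.573652859057684, -0.7430765107267974]] [-0.5002165050873522, 0.2944911984739503, 0.7820423668138379]
```

View pics/top0.png

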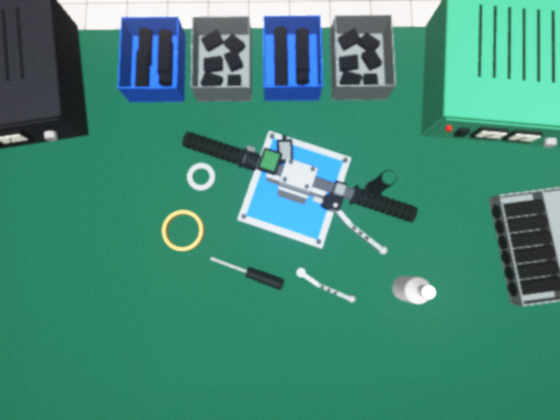

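View pics/side0.png

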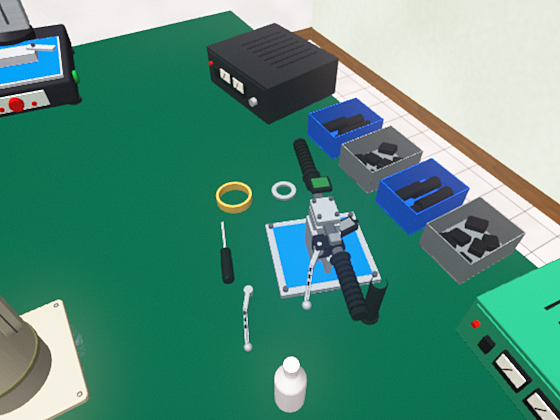

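The top view shows the bar from (185,138) to (415,213), the lever from its pivot near (337,203) to the ball at (384,250), and the bottle near (405,290). I'll enlarge the lever area.

```bash
cat > h.py <<'E'
import numpy as np
def ray(c,u,v,z):
    K,R,t=map(np.array,(c["intrinsics"],c["R"],c["t"]))
    d=R.T@np.linalg.inv(K)@[u,v,1]; o=-R.T@t
    return o+d*(z-o[2])/d[2]
def proj(c,X):
    p=np.array(c["intrinsics"])@(np.array(c["R"])@X+c["t"]); return p[:2]/p[2]
E
python3 - <<'E'
from bench import r, vision
import cv2
from h import *
c=vision.camera("top"); im=c["color"][:,:,::-1]
cv2.imwrite("pics/crop.png",cv2.resize(im[170:310,300:450],None,fx=4,fy=4,interpolation=cv2.INTER_CUBIC))
for n,u,v,z in [("barL",187,139,.135),("barR",414,212,.135),("pivot",337,203,.143),("tip",384,250,.135),("cnrs",271,134,.015),("",349,158,.015),("",322,245,.015),("",240,218,.015),("bottletop",428,292,.145),("bottlebase",402,289,.0),("sb1",301,272,.01),("sb2",351,299,.01),("driver",283,283,.01)]: print(n,ray(c,u,v,z).round(3))
E
```

```text
barL [0.724 0.166 0.135]
barR [ 0.573 -0.277  0.135]
pivot [ 0.591 -0.127  0.143]
tip [ 0.5   -0.215  0.135]
cnrs [ 0.773 -0.001  0.015]
 [ 0.714 -0.179  0.015]
 [ 0.516 -0.112  0.015]
 [0.578 0.07  0.015]
bottletop [ 0.421 -0.291  0.145]
bottlebase [ 0.418 -0.289  0.   ]
sb1 [ 0.458 -0.064  0.01 ]
sb2 [ 0.398 -0.173  0.01 ]
driver [ 0.434 -0.024  0.01 ]
```

View pics/crop.png

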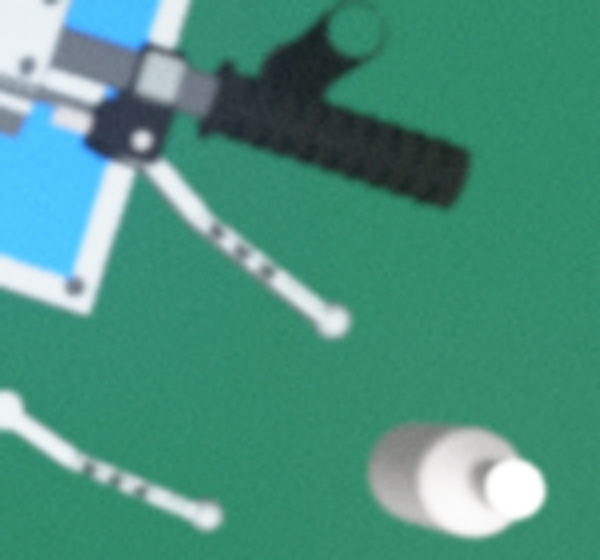

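Fixture yaw is about -18.8°. The crop shows the blade's holes at crop (217,232), (242,252) and (267,271), the pivot screw at (143,140) and the ball at (333,321). Next I'll work out the press point.

```bash
python3 - <<'E'
from bench import vision
from h import *
c=vision.camera("top")
P=lambda x,y,z: ray(c,300+x/4-.4,170+y/4-.4,z)[:2]
pv=P(143,140,.15); tip=P(333,321,.135); hs=[P(*h,.143) for h in((217,232),(242,252),(267,271))]
print("pv",pv,"tip",tip,np.linalg.norm(tip-pv))
a=np.radians(-18.8); fx=np.array([np.cos(a),np.sin(a)]); fy=np.array([-fx[1],fx[0]])
R=lambda t:np.array([[np.cos(t),-np.sin(t)],[np.sin(t),np.cos(t)]])
d=R(-.35)@-fy; n=R(-.35)@-fx
for h in hs+[tip]: print("along,out",(h-pv)@d,(h-pv)@n)
E
```

```text
pv [ 0.58636344 -0.12242197] tip [ 0.50020407 -0.21297821] 0.12499547283763209
along,out 0.05467596145314907 0.012022801680433504
along,out 0.06973081706629602 0.012308588412260976
along,out 0.0844503340300372 0.012210746467722012
along,out 0.12457136430796723 0.010288023345372455
```

drive_tool:
  series:
    - [[3, 4, 0], 3]
    - [[3, 4, 0], 3]
    - [[3, 4, 0], 3]
    - [[3, 4, 0], 3]
    - [[3, 4, 0], 3]
    - [[3, 4, 0], 3]
    - [[3, 4, 0], 3]
    - [[2, 4, 0], 3]
    - [[2, 4, 0], 3]
    - [[0, 0, 0], 3]
  hand: 1
  newtons: 10

```text
time: 1.45
ee_pos: [0.4718, -0.221, 0.2307]
eef_rot: [0.902, 0.431, 0.001, -0.0]
ft_force: [-0.1, -0.4, -0.8]
width: 0.0017
grip_force: 0.0
```

drive_tool:
  series:
    - [[0.9, 2.9, 0], 0]
    - [[0.9, 2.9, 0], 0]
    - [[0, 0, -2], 0]
    - [[0, 0, -3], 0]
    - [[0, 0, -2], 0]
    - [[0, 0, 0], 0]
    - [[0, 0, 0], 0]
    - [[0, 0, 0], 0]
    - [[0, 0, 0], 0]
    - [[0, 0, 0], 0]

```text
time: 2.7
ee_pos: [0.4882, -0.167, 0.1609]
eef_rot: [0.904, 0.427, 0.0, 0.0]
ft_force: [-0.1, -0.1, 0.4]
width: 0.0003
grip_force: 0.0
```

```bash
python3 - <<'E'
from bench import r, vision
import cv2,numpy as np
print(r.read_state()['ft_force'])
s=vision.camera("side")["color"][200:400,210:410]; w=vision.camera("wrist")["color"]
a=cv2.resize(s,(420,420),interpolation=cv2.INTER_CUBIC)
b=cv2.resize(w,(380,285)); b=np.vstack([b,np.zeros((135,380,3),np.uint8)])
cv2.imwrite("pics/look.png",np.hstack([a,b])[:,:,::-1])
E
```

```text
[-0.08398735 -0.06146709  0.42001503]
```

View pics/look.png

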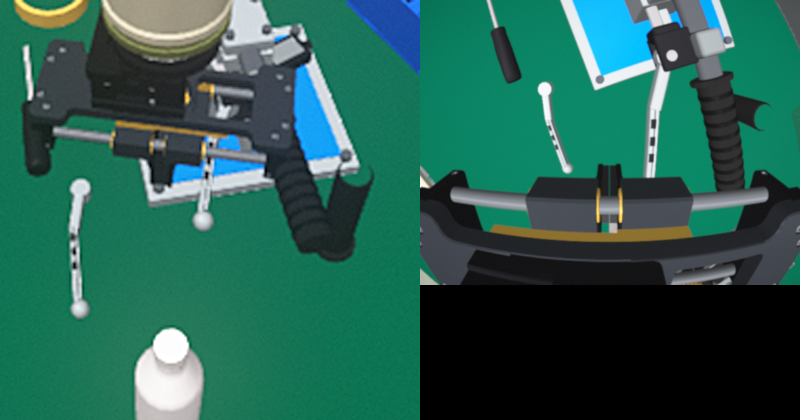

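The side view (left) shows the closed fingers outside the blade, with the ball at (203,220) and the bottle well clear. The wrist view (right) shows a gap between the fingers at (610,200) and the blade at (650,170). I'll descend and approach to near contact.

drive_tool:
  series:
    - [[0, 0, -1.3], 0]
    - [[0, 0, -1.3], 0]
    - [[0, 0, -1.3], 0]
    - [[0, 0, 0], 0]
    - [[0.4, -0.3, 0], 0]
    - [[0.4, -0.3, 0], 0]
    - [[0.4, -0.3, 0], 0]
    - [[0.4, -0.3, 0], 0]
    - [[0, 0, 0], 0]
    - [[0, 0, 0], 0]

```text
time: 4.05
ee_pos: [0.504, -0.1789, 0.1215]
eef_rot: [0.904, 0.428, -0.0, -0.0]
ft_force: [-0.2, -0.3, 0.0]
width: 0.0003
grip_force: 0.0
```

drive_tool:
  series:
    - [[0.3, -0.25, 0], 2]
    - [[0.3, -0.25, 0], 2]
    - [[0.3, -0.25, 0], 3]
    - [[0.3, -0.25, 0], 3]
    - [[0.3, -0.25, 0], 3]
    - [[0.3, -0.2, 0], 3]
    - [[0.2, -0.1, 0], 2]
    - [[0, 0, 0], 0]
    - [[0, 0, 0], 0]
    - [[0, 0, 0], 0]

```text
time: 5.3
ee_pos: [0.5218, -0.1965, 0.121]
eef_rot: [0.826, 0.563, -0.002, -0.001]
ft_force: [-10.6, -3.8, 3.8]
width: 0.0008
grip_force: 5.3
```

drive_tool:
  series:
    - [[0.2, 0, 0], 1]
    - [[0.2, 0, 0], 1]
    - [[0, 0, 0], 0]
    - [[0, 0, 0], 0]
    - [[0, 0, 0], 0]
    - [[0, 0, 0], 0]
    - [[0, 0, 0], 0]
    - [[0, 0, 0], 0]
    - [[0, 0, 0], 0]
    - [[0, 0, 0], 0]

```text
time: 6.55
ee_pos: [0.5254, -0.1971, 0.1209]
eef_rot: [0.816, 0.577, -0.003, -0.001]
ft_force: [-12.4, -5.4, 3.8]
width: 0.0003
grip_force: 6.4
```

```bash
python3 - <<'E'
from bench import r, vision
import cv2
from h import *
c=vision.camera("top"); w=vision.camera("wrist")["color"]
a=cv2.resize(c["color"][150:290,300:440],(420,420),interpolation=cv2.INTER_CUBIC)
b=cv2.resize(w[0:300,180:500],(380,356)); b=np.vstack([b,np.zeros((64,380,3),np.uint8)])
cv2.imwrite("pics/press.png",np.hstack([a,b])[:,:,::-1])
fx=np.array([.9465,-.3226]);pv=np.array([.5864,-.1224]);t=.124*np.array([-.3226,-.9465])-.0103*fx+pv
print("tip at stop px",proj(c,[*t,.135]),(proj(c,[*t,.135])-[300,150])*3)
E
```

```text
tip at stop px [394.12388941 230.73410973] [282.37166823 242.2023292 ]
```

View pics/press.png

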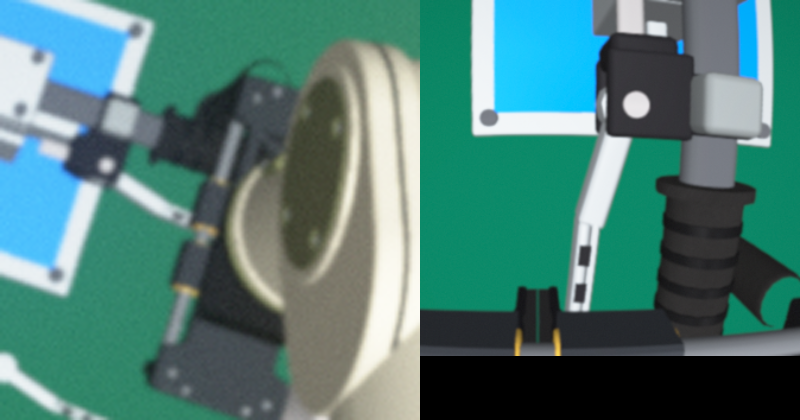

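The wrist view (right) shows the fingers at (538,310) against the blade's outer side, and the blade is not yet parallel to the bar. The arm also still follows its command almost fully, so the lever is not at its stop and I'll press further.

drive_tool:
  series:
    - [[0.2, -0.05, 0], 0]
    - [[0.2, -0.05, 0], 0]
    - [[0, 0, 0], 0]
    - [[0, 0, 0], 0]
    - [[0, 0, 0], 0]
    - [[0, 0, 0], 0]
    - [[0, 0, 0], 0]
    - [[0, 0, 0], 0]
    - [[0, 0, 0], 0]
    - [[0, 0, 0], 0]

```text
time: 7.9
ee_pos: [0.529, -0.1987, 0.1209]
eef_rot: [0.817, 0.577, -0.003, -0.001]
ft_force: [-12.5, -7.5, 4.4]
width: 0.0005
grip_force: 7.3
```

drive_tool:
  series:
    - [[0.1, -0.15, 0], 0]
    - [[0.1, -0.15, 0], 0]
    - [[0.1, -0.1, 0], 0]
    - [[0, 0, 0], 0]
    - [[0, 0, 0], 0]
    - [[0, 0, 0], 0]
    - [[0, 0, 0], 0]
    - [[0, 0, 0], 0]
    - [[0, 0, 0], 0]
    - [[0, 0, 0], 0]

```text
time: 9.15
ee_pos: [0.5317, -0.2003, 0.1207]
eef_rot: [0.816, 0.578, -0.003, -0.002]
ft_force: [-16.5, 0.0, 6.7]
width: 0.0003
grip_force: 8.4
```

drive_tool:
  series:
    - [[0.15, -0.05, 0], 0]
    - [[0.15, -0.05, 0], 0]
    - [[0, 0, 0], 0]
    - [[0, 0, 0], 0]
    - [[0, 0, 0], 0]
    - [[0, 0, 0], 0]
    - [[0, 0, 0], 0]
    - [[0, 0, 0], 0]
    - [[0, 0, 0], 0]
    - [[0, 0, 0], 0]

```text
time: 10.4
ee_pos: [0.5322, -0.2006, 0.1205]
eef_rot: [0.816, 0.578, -0.005, -0.004]
ft_force: [-30.7, 4.6, 18.0]
width: 0.0005
grip_force: 16.2
```

```bash
python3 - <<'E'
from bench import r, vision
import cv2
w=vision.camera("wrist")["color"]
cv2.imwrite("pics/press2.png",cv2.resize(w[0:300,180:500],(640,600),interpolation=cv2.INTER_CUBIC)[:,:,::-1])
E
```

```text
(no output)
```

View pics/press2.png

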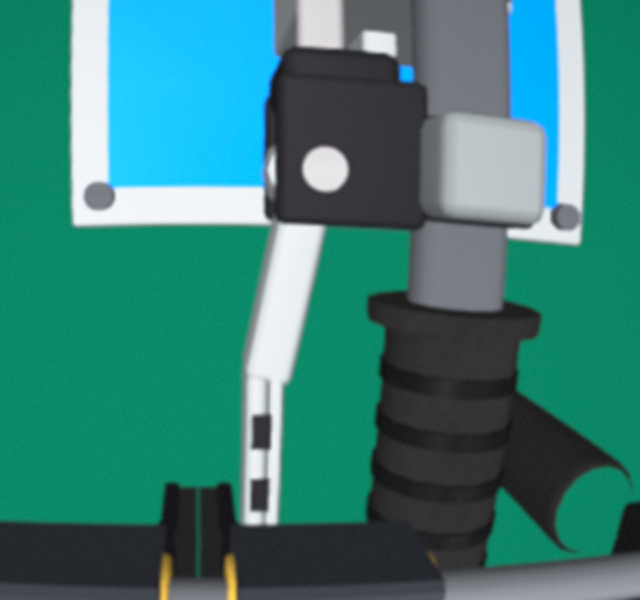

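The blade (260,380 to 260,520) is now parallel to the bar, and the force jumped to about 31 N for 0.5 mm of travel, so the lever is at its stop. I'll hold, then release.

drive_tool:
  series:
    - [[0, 0, 0], 0]
    - [[0, 0, 0], 0]
    - [[0, 0, 0], 0]
    - [[0, 0, 0], 0]
    - [[0, 0, 0], 0]
    - [[0, 0, 0], 0]
    - [[0, 0, 0], 0]
    - [[0, 0, 0], 0]
    - [[0, 0, 0], 0]
    - [[0, 0, 0], 0]

```text
time: 11.7
ee_pos: [0.5322, -0.2006, 0.1205]
eef_rot: [0.816, 0.578, -0.005, -0.004]
ft_force: [-30.8, 5.6, 17.8]
width: 0.0003
grip_force: 16.2
```

drive_tool:
  series:
    - [[-0.4, 0.1, 0], 0]
    - [[-0.5, 0.3, 0], -2]
    - [[-0.5, 0.4, 0], -3]
    - [[-0.5, 0.5, 0], -3]
    - [[-0.6, 0.5, 0], -3]
    - [[-0.6, 0.6, 0], -3]
    - [[-0.6, 0.5, 0], -3]
    - [[-0.6, 0.5, 0], -3]
    - [[-0.6, 0.5, 0], 0]
    - [[0, 0, 0], 0]

```text
time: 12.95
ee_pos: [0.489, -0.1613, 0.1217]
eef_rot: [0.904, 0.428, 0.0, 0.0]
ft_force: [0.4, 0.2, -0.5]
width: 0.0006
grip_force: 0.0
```

Clear, with no force left. Now up and away, then check.

drive_tool:
  series:
    - [[0, 0, 2], 0]
    - [[0, 0, 3], 0]
    - [[0, 0, 3], 0]
    - [[0, 0, 3], 0]
    - [[-2, -4, 0], 0]
    - [[-2, -5, 0], 0]
    - [[-3, -5, 0], 0]
    - [[-3, -5, 0], 0]
    - [[-3, -5, 0], 0]
    - [[0, 0, 0], 0]

```text
time: 14.2
ee_pos: [0.3554, -0.406, 0.2312]
eef_rot: [0.906, 0.424, -0.001, 0.0]
ft_force: [0.8, 0.7, 0.4]
width: 0.0006
grip_force: 0.0
```

```bash
python3 - <<'E'
from bench import vision
import cv2
cv2.imwrite("pics/end.png",vision.camera("top")["color"][:,:,::-1])
E
```

```text
(no output)
```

View pics/end.png

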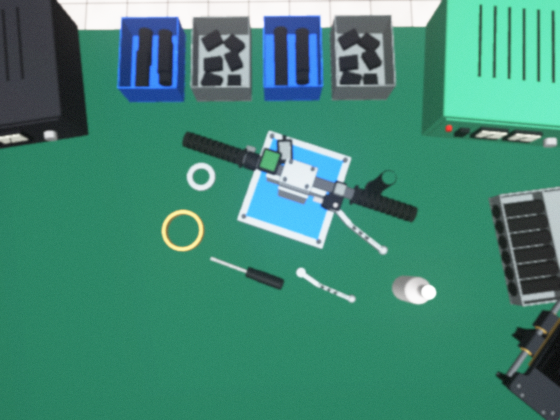

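The lever ball is back at (384,250), and every loose thing is where it was.

```bash
python3 -c "
from bench import r
print(r.close_job())"
```

```text
the job is handed in; nothing more can be done
None
```

I pressed the brake lever to its stop with the backs of the closed fingers, held it there for more than 1.2 s, and let it spring back to rest with nothing else visibly moved; the job is handed in, but no verdict was returned.

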